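# Swap bottles under the saline spout

## Robot

A 6-joint arm with a two-finger parallel gripper is mounted at the origin on the work surface. World frame = base frame: x ahead of the robot, y to its left, z up, the work surface at z = 0. Lengths are in mm, angles in rad, forces in N, time in s.
With the tool pointing down it reaches from about 275 to 1000 mm from the base axis. Payload 8.4 kg.
Tool frame: the origin (TCP) lies at the very end of the fingers, on their centre line; the grasp point (between the pads) lies 19 mm behind it; z points along the fingers, y is the direction in which the jaws open and shut (so a half turn about z gives the same grasp; the last joint's range is limited). The gripper opens to 85 mm and grips with 20 to 120 N. Pads are 22 mm wide; open, the fingers measure 114 mm over their backs; the gripper's body (76 mm by 85 mm) begins 54 mm behind the grasp point. The pads swing forward as they close: fully open they stand 13 mm farther back than shut.
Start: joints at [1.174, 0.353, 1.633, -0, 1.155, -0.002], TCP at [240.389, 576.924, 231.281] pointing down, gripper open.
Joint ranges: [-2.63, 2.63], [-0.92, 2.1], [0.06, 2.66], [-1.3, 4.44], [0, 2.69], [-3.02, 3.02]. Speed limits (rad/s): [2.22, 2.22, 2.79, 3.14, 3.14, 3.14].

## Interface

Orientations are given as [roll, pitch, yaw] about the fixed x, y, z axes, in that order (R = Rz(yaw) Ry(pitch) Rx(roll)).
In Python, from rig import sense, grab_frame, get_calibration, sign_off, boxes_of, trace gives the robot as it stands.
- The arm moves only by the tool servo_tool, never from a script. Its argument "rows" is a list of rows, each a list of 3 entries, a list of its own where there are three numbers: the finger opening in mm, from 0 to 85.4, then the shift along the tool's x, y, z in mm, then the turn, a rotation vector about the tool's x, y, z in degrees. A call has 1 to 8 rows; each row shifts and turns the commanded pose from where the row before left it, along the tool's axes as they then stand; what a row does not reach is not made up. A row lasts 1/8 s, in which the tool goes at most 62.5 mm and 10.7 degrees, less where a joint would pass 70% of its speed; a pose out of reach is approached as far as the arm can. A call is refused whole if a number of a shift passes 62.5 or a number of a turn 10.7, either way. A call with a gripper value outside its range is refused whole. The fingers move at their own pace and stop on an object; "force" is the grip in N (left out, the last holds). Time passes only in rows, so rows that do not move let the fingers close. It gives the time, the measured TCP pose, the force and the opening at its end, in the units of the state.
- sense(): the state, without advancing time (a new reading comes with each control period).
- grab_frame(name): name is "scene" or "top"; returns the picture (480x640x3 uint8, blue, green, red); there is no depth.
- get_calibration(name): a dict with "intrinsics" (3x3 intrinsics, pixels), "world_to_cam" (4x4, takes a point from world to camera coordinates). Camera axes: x right, y down, z forward; pixel columns grow to the right and rows downward; lengths in mm; the calibration is good to about 2 mm. A picture is of the moment at which its call begins. get_calibration takes no time and is no camera call.
- sign_off(): hands the job in, once; it reports no verdict.
Trained networks look in the newest picture that a camera, given by its name, has taken for a name from the list of things; names that differ only in an ending like _2 or _b are one class to them, and where a whole thing is asked for, a point or a joint stands for the part that bears it (a point fixed in the world has none). Each returns a list of dicts, best first, with "conf" (0 to 1); they miss things now and then, are a little off and sometimes report something else, mostly with a low value. They report only what shows in the picture. A call takes as long as a camera call.
- boxes_of(camera, thing): "centre" ([x, y, z] in mm, in the coordinates of the camera as it stood for that picture, good to about 4 mm: the middle of the surface that is visible of it).
- trace(camera, thing): "mask" (480x640 bool, what is visible of it).
The state is a dict: "clock": time; "qpos": joint angles; "qvel": joint speeds; "joint_efforts": joint torques, N m; "eef_pos": TCP position; "tcp_rot": TCP orientation; "contact_force": force on the tool from outside, world axes, zero at the start; "wrist_torque": the same for the moment, N m; "opening": opening from 0.0 (shut) to 1.0 (fully open).
Only numpy, scipy, OpenCV 4.12 (cv2) and the standard library are available. Lean on these libraries where they do the work, as an engineer would, in place of code of your own. Each camera call takes 0.05 s, during which the arm holds its last target. There are 200 camera calls.

## Task

Change over the bottles at the saline filling spout: slide the full, blue-capped bottle that stands in front of the spout out of the way until it is wholly on the blue mat beside the stored one, then slide the empty, uncapped bottle under the spout so that the outlet is right over its open mouth. Push each bottle gently and low on its body so that it stays upright, and never grip it or lift it off the bench. Leave everything else where it stands.

Things in the scene. Friction and masses are not known exactly. Their poses are not given: they have to be found in the camera images.
- full_bottle: Full bottle, amber glass, paper label, blue screw cap; it starts in front of the spout. Cylinder 62 mm wide, straight up to 148 mm, then narrowing to the 44 mm cap; 215 mm tall, about 0.7 kg. Origin at the centre of its underside. Friction on the bench 0.45 to 0.75: pushed below 35 mm above the bench it slides and stops when no longer pushed; pushed above about 40 to 65 mm it tips.
- empty_bottle: The empty bottle: same amber glass, label and diameter (62 mm), but no cap: an open neck 41 mm wide at the rim, its mouth 30 mm across inside, 205 mm tall. About 0.3 kg. Origin at the centre of its underside, z up along its axis. It slides and tips like the full one.
- empty_bottle_top (a point): Centre of the empty bottle's open mouth, 205 mm straight above its origin.
- dispenser: Dispensing stand, fixed: round white foot 110 mm wide, steel post 28 mm wide, level steel arm at a height of 313 to 339 mm, white head 62 x 50 mm with underside at 290 mm, pointed outlet below it. Origin on the bench right below the outlet, at the centre of a flush drip grid 120 mm wide (no step); post 190 mm from it along the body's +x, roughly away from the robot.
- outlet (a point): The outlet's lower end, 250 mm above the bench, directly above the dispenser's origin; its hole is 6 mm wide.
- mat: Blue mat, 210 mm along its x by 180 mm along its y, with a thin white border, lying flat (no step that a bottle could catch on), left or right of the spout. Origin at its centre on the bench, x along its long side, pointing roughly away from the robot.
- stored_bottle: A second full capped bottle, same as the full one, already standing on the far half of the mat, to be left alone. Origin at the centre of its underside.
- dropper_a: Small reagent dropper bottle, 25 mm wide, 74 mm tall, blue teat; leave alone. Origin under its centre.
- dropper_b: The same with a yellow teat; leave alone.
- dropper_d: The same with a white teat; leave alone.
- spare_cap: Loose blue screw cap lying on the bench, 44 mm wide, 24 mm tall; leave alone. Origin under its centre.
- beaker: White plastic beaker, 68 mm wide at the rim, 90 mm tall; leave alone. Origin under its centre.
- tube_rack: White rack 70 x 200 mm of capped sample tubes, 88 mm tall, at the left side of the bench; leave alone. Origin under its centre.

How it is judged (in metres and radians):
On the way, in this order (a step that is already met when the one before it is completed fails the run):
1. the full bottle stands wholly on the mat (x of full_bottle in the frame of mat between -0.074 and 0.074 m and y of full_bottle in the frame of mat between -0.061 and 0.061 m and angle between full_bottle's own z axis and vertical below 0.05 rad), for 0.2 s.
2. the empty bottle stands with its mouth under the outlet (horizontal distance between empty_bottle_top and outlet below 0.012 m and angle between empty_bottle's own z axis and vertical below 0.05 rad), for 0.2 s.
At the end, for the whole second after the job is handed in: The full bottle stands upright on the bench with its whole foot on the mat (centre within 74 mm of the mat's centre along its long side and 61 mm along the other), and the empty bottle stands upright with the centre of its mouth within 12 mm of the point below the outlet, both at rest (all of step 1 and all of step 2 and height (world z) of each of full_bottle, empty_bottle below 0.003 m and linear speed of each of full_bottle, empty_bottle below 0.02 m/s); the robot touches nothing.
It fails at once if a bottle is tipped (leans more than 0.17 rad) (angle between any of full_bottle, empty_bottle's own z axis and vertical above 0.17 rad).
It fails at once if a bottle is lifted off the bench (more than 6 mm) (height (world z) of any of full_bottle, empty_bottle above 0.006 m).
It fails at once if a bottle is gripped or shoved hard (more than 18 N between the fingers and the bottle) (contact force between the fingers and full_bottle above 18 N or contact force between the fingers and empty_bottle above 18 N).
It fails at once if something else on the bench is disturbed (moved more than 10 mm) (distance of any of stored_bottle, dropper_a, dropper_b, dropper_d, spare_cap, beaker, tube_rack from where it was at the start of the episode above 0.01 m).
It also fails if it takes over 72 s, if anything falls off the work surface, if the arm or the gripper's body presses on something with over 40 N, if the wrist force passes 120 N, or if a joint passes its speed limit or range.

## Working session

There is one attempt and no reset: what is moved stays moved. The work goes in short steps, Python scripts to look and compute and a tool call to move; the robot and the scene stay as the last step left them, time stands still between calls to the robot, and variables do not carry over. Pictures are saved under pics/ and viewed, about 8 in all and at most 12, crops included, and the job is handed in when it is done.

Besides the shell and the picture viewer there is one more tool, called as name(argument=value, ...), one argument or row to a line, values as JSON. servo_tool: Moves the arm, as the interface text tells. Its arguments: {"type":"object","properties":{"rows":{"type":"array","items":{"type":"array"}},"force":{"type":"number"}},"required":["rows"]}

```bash
mkdir -p pics; ls; cat > h.py <<'E'
import numpy as np, cv2
from rig import *
def cal(c):
    k=get_calibration(c); return np.array(k["intrinsics"]),np.array(k["world_to_cam"])
def proj(c,p):
    K,T=cal(c); q=K@(T[:3,:3]@np.array(p,float)+T[:3,3]); return q[:2]/q[2]
def onz(c,uv,z):
    K,T=cal(c); R,t=T[:3,:3],T[:3,3]; o=-R.T@t; d=R.T@np.linalg.inv(K)@np.array([uv[0],uv[1],1.]); return o+d*(z-o[2])/d[2]
def world(c,p):
    _,T=cal(c); return T[:3,:3].T@(np.array(p)-T[:3,3])
E
python3 - <<'E'
from h import *
print(sense())
for c in("scene","top"):
    cv2.imwrite(f"pics/{c}0.png",grab_frame(c)); K,T=cal(c); print(c,K[0,0],-T[:3,:3].T@T[:3,3])
    for n in("full_bottle","empty_bottle","dispenser","mat","stored_bottle","dropper_a","spare_cap","beaker","tube_rack"):
        for b in boxes_of(c,n)[:4]: print(n,round(b["conf"],2),world(c,b["centre"]).round())
E
```

```text
pics
{'clock': 0.0, 'qpos': array([ 1.17360479e+00,  3.53645340e-01,  1.63413075e+00,  6.77452423e-06,
        1.15517139e+00, -2.40688872e-03]), 'qvel': array([-0.00186706, -0.00049424,  0.00062706,  0.00057465, -0.00085317,
        0.0002342 ]), 'joint_efforts': array([ 1.96619312e-04, -6.05230665e+01, -3.42079496e+01,  3.13501105e-04,
        8.76655744e-03,  5.91375780e-06]), 'eef_pos': array([240.20333113, 576.49574416, 230.56486886]), 'tcp_rot': array([-3.14023784e+00, -9.45496909e-06,  2.74680526e+00]), 'contact_force': array([ 0.31947129, -0.07557601, -0.14823088]), 'wrist_torque': array([-0.0143747 ,  0.0049708 ,  0.00093391]), 'opening': 0.9985099100355243}
scene 520.2208123739931 [1282.84169358 -608.79346255 1135.99030728]
full_bottle 0.85 [500. -49. 121.]
empty_bottle 0.77 [595. 273. 139.]
dispenser 0.74 [778.  31.  57.]
dispenser 0.37 [595. 274. 140.]
mat 0.57 [ 508. -388.   -3.]
stored_bottle 0.97 [ 586. -364.  132.]
dropper_a 0.61 [592. 272. 140.]
dropper_a 0.58 [ 769. -218.   35.]
dropper_a 0.45 [ 757. -303.   35.]
dropper_a 0.45 [771. 209.  33.]
beaker 0.77 [ 706. -125.   56.]
tube_rack 0.6 [494. 581.  56.]
top 591.9641545407106 [ 232.1024848   153.08257686 1728.0057381 ]
full_bottle 0.88 [465. -25. 167.]
empty_bottle 0.62 [557. 285. 159.]
empty_bottle 0.46 [463. -26. 170.]
dispenser 0.84 [669.  43.  14.]
mat 0.85 [ 478. -352.    2.]
stored_bottle 0.96 [ 547. -341.  150.]
dropper_a 0.62 [ 736. -295.   35.]
spare_cap 0.56 [352.  60.  27.]
beaker 0.89 [ 718. -124.   49.]
beaker 0.46 [669.  40.  11.]
tube_rack 0.63 [468. 596.  67.]
```

View pics/scene0.png

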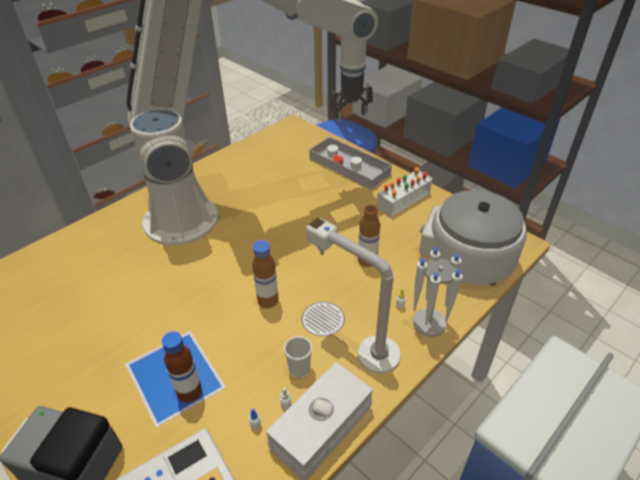

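View pics/top0.png

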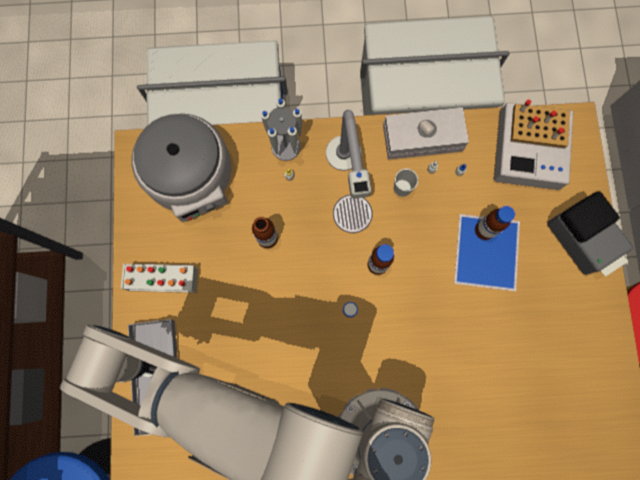

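Scene view: full bottle base ≈(266,300), empty ≈(370,260), drip grid ≈(322,318), mat ≈(175,376) with the stored bottle on it. Top view: grid (352,213), full (381,262), empty (264,238), mat (488,252), spare cap (350,310). Next I measure these accurately by fitting silhouettes in both views.

```bash
cat >> h.py <<'E'
from scipy.optimize import minimize
FULL=[(0,31),(148,31),(190,22),(215,22)]; EMPTY=[(0,31),(148,31),(185,20.5),(205,20.5)]
A=np.linspace(0,2*np.pi,40)
def sil(c,xy,prof,S=4):
    K,T=cal(c); im=np.zeros((480*S,640*S),np.uint8); rings=[]
    for z,r in prof:
        P=np.c_[xy[0]+r*np.cos(A),xy[1]+r*np.sin(A),0*A+z]@T[:3,:3].T+T[:3,3]; q=P@K.T; rings.append(q[:,:2]/q[:,2:]*S)
    for a,b in zip(rings,rings[1:]): cv2.fillConvexPoly(im,cv2.convexHull(np.r_[a,b].astype(np.float32)).astype(np.int32),255)
    return cv2.resize(im,(640,480),interpolation=cv2.INTER_AREA)/255.
def fit(masks,xy0,prof):
    def cost(xy): return sum(np.abs(sil(c,xy,prof)-m).sum()/m.sum() for c,m in masks.items())
    r=minimize(cost,xy0,method="Nelder-Mead",options=dict(initial_simplex=[xy0,np.add(xy0,(15,0)),np.add(xy0,(0,15))],xatol=.3)); return r.x.round(1),round(r.fun,3)
def bottle(name,xy0,prof,cams=("scene","top")):
    M={}
    for c in cams:
        grab_frame(c); t=[m["mask"] for m in trace(c,name)]
        if t:
            s=sil(c,xy0,prof); m=max(t,key=lambda m:(s*m).sum()); M[c]=m.astype(float)
    for c in M: print(name,c,*fit({c:M[c]},xy0,prof))
    r=fit(M,xy0,prof); print(name,"both",*r); return r[0]
E
python3 - <<'E'
from h import *
bottle("full_bottle",(475,-35),FULL); bottle("empty_bottle",(560,275),EMPTY); bottle("stored_bottle",(550,-350),FULL)
for c in("scene","top"):
    im=grab_frame(c); hsv=cv2.cvtColor(im,cv2.COLOR_BGR2HSV)
    m=cv2.inRange(hsv,(95,120,60),(125,255,255)); n,l,s,ce=cv2.connectedComponentsWithStats(m)
    g=np.round(onz(c,(352,213) if c=="top" else (322,318),0)); print("grid guess",c,g)
    # grid: low saturation blob
    u,v=(352,213) if c=="top" else (322,318)
    w=(hsv[...,1]<110).astype(np.uint8); w=cv2.morphologyEx(w,cv2.MORPH_CLOSE,np.ones((3,3)))
    n2,l2,s2,c2=cv2.connectedComponentsWithStats(w); 
    ids=np.unique(l2[v-8:v+9,u-8:u+9]); print([(s2[i].tolist(),c2[i].round(1).tolist(),onz(c,c2[i],0).round(1)[:2]) for i in ids if i])
    # mat via corners of largest blue blob (white border included by +)
    for i in range(1,n):
        if s[i,4]>1500:
            p=np.array([onz(c,q[::-1],0)[:2] for q in np.argwhere(l==i)],np.float32); print("blue",s[i].tolist(),cv2.minAreaRect(p))
for c in("scene","top"):
    for n in("spare_cap","dropper_a","beaker"):
        for m in trace(c,n)[:4]:
            q=np.argwhere(m["mask"]); print(c,n,round(m["conf"],2),len(q),onz(c,q.mean(0)[::-1],{"spare_cap":14,"dropper_a":37,"beaker":45}[n]).round())
E
```

```text
full_bottle scene [484.2 -31.7] 0.051
full_bottle top [475.6 -32.6] 0.073
full_bottle both [477.8 -30.8] 0.257
empty_bottle scene [584.2 285.7] 0.354
empty_bottle top [573.  289.2] 0.045
empty_bottle both [577.2 291.4] 0.552
stored_bottle scene [ 565.7 -357.1] 0.086
stored_bottle top [ 557.2 -358.3] 0.052
stored_bottle both [ 557.4 -356.5] 0.229
grid guess scene [641.  28.   0.]
[([301, 301, 44, 36, 1208], [322.6, 318.5], array([643.5,  28.4]))]Traceback (most recent call last):
  File "<stdin>", line 15, in <module>
  File "h.py", line 8, in onz
    K,T=cal(c); R,t=T[:3,:3],T[:3,3]; o=-R.T@t; d=R.T@np.linalg.inv(K)@np.array([uv[0],uv[1],1.]); return o+d*(z-o[2])/d[2]
        ~~~^^^
  File "h.py", line 4, in cal
    k=get_calibration(c); return np.array(k["intrinsics"]),np.array(k["world_to_cam"])
ValueError: time passes only in moves, steps and waits
```

```bash
sed -i 's/^def cal(c):/import functools\n@functools.lru_cache\ndef cal(c):/' h.py
python3 - <<'E'
from h import *
print(sense()["clock"])
for c in("scene","top"):
    im=grab_frame(c); hsv=cv2.cvtColor(im,cv2.COLOR_BGR2HSV)
    m=cv2.inRange(hsv,(95,120,60),(125,255,255)); n,l,s,ce=cv2.connectedComponentsWithStats(m)
    u,v=(352,213) if c=="top" else (322,318)
    w=(hsv[...,1]<110).astype(np.uint8); w=cv2.morphologyEx(w,cv2.MORPH_CLOSE,np.ones((3,3)))
    n2,l2,s2,c2=cv2.connectedComponentsWithStats(w); 
    ids=np.unique(l2[v-8:v+9,u-8:u+9]); print([(s2[i].tolist(),c2[i].round(1).tolist(),onz(c,c2[i],0).round(1)[:2]) for i in ids if i])
    for i in range(1,n):
        if s[i,4]>1500:
            p=np.array([onz(c,q[::-1],0)[:2] for q in np.argwhere(l==i)],np.float32); print("blue",s[i].tolist(),cv2.minAreaRect(p))
    for n in("spare_cap","dropper_a","beaker"):
        for m in trace(c,n)[:4]:
            q=np.argwhere(m["mask"]); print(c,n,round(m["conf"],2),len(q),onz(c,q.mean(0)[::-1],{"spare_cap":14,"dropper_a":37,"beaker":45}[n]).round())
    # overlay predictions: TCP, base, grid
    p=sense()["eef_pos"]; print("tcp px",proj(c,p).round(1))
    for q in(p,(0,0,0),(643,28,0)): cv2.drawMarker(im,tuple(int(round(x)) for x in proj(c,q)),(255,0,255),0,12,1)
    if c=="scene": a=cv2.resize(im[60:260,100:420],(800,500),interpolation=cv2.INTER_CUBIC); cv2.imwrite("pics/sc1.png",a)
E
```

```text
1.65
[([301, 301, 44, 36, 1208], [322.6, 318.4], array([643.5,  28.5]))]
blue [469, 108, 76, 79, 4053] ((542.1863403320312, 1167.193359375), (257.75079345703125, 557.0333251953125), 18.58407974243164)
blue [130, 333, 90, 89, 3020] ((482.14404296875, -354.53729248046875), (162.13706970214844, 227.01583862304688), 79.34454345703125)
scene dropper_a 0.53 141 [773. 204.  37.]
scene dropper_a 0.53 169 [ 767. -223.   37.]
scene dropper_a 0.45 197 [ 753. -305.   37.]
scene beaker 0.65 891 [ 705. -122.   45.]
tcp px [350.  118.7]
[([0, 0, 640, 480, 155487], [282.2, 175.4], array([767.3, 236.1]))]
blue [457, 217, 60, 71, 3108] ((494.8045654296875, -356.3313903808594), (163.5512237548828, 193.48495483398438), 79.25343322753906)
blue [10, 454, 92, 26, 1667] ((-27.969032287597656, 897.8530883789062), (250.239501953125, 64.88995361328125), 86.53634643554688)
top spare_cap 0.62 181 [350.  62.  14.]
top spare_cap 0.36 3180 [741.  31.  14.]
top dropper_a 0.56 82 [ 752. -214.   37.]
top dropper_a 0.47 89 [757. 214.  37.]
top beaker 0.8 542 [ 709. -127.   45.]
top beaker 0.38 598 [586. 294.  45.]
tcp px [149.  360.5]
```

View pics/sc1.png

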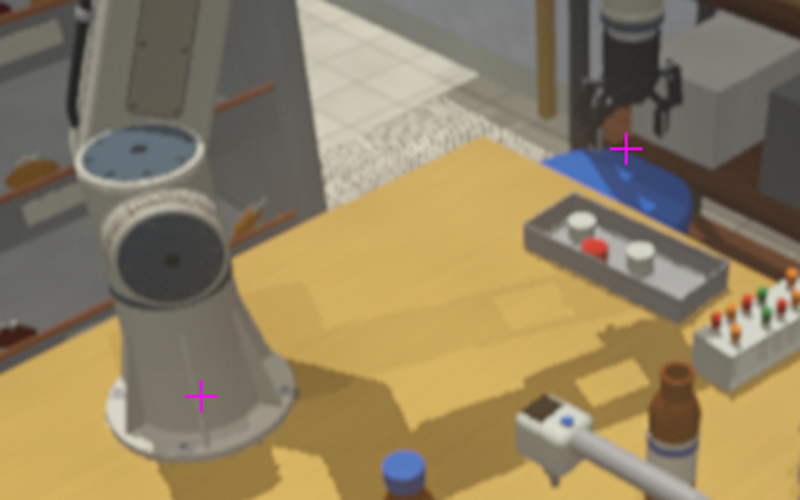

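Base marker in the crop sits at (200,396), roughly the flange centre. The TCP marker at (626,149) looks a little below the fingertips, and the two cameras disagree by about 9 mm in x. I'll check the cameras against the shut fingertips near the bottle. The gripper body would hit a bottle with the tool vertical, so I'll tilt it back about 35° with the tips leading.

```bash
cat >> h.py <<'E'
from scipy.spatial.transform import Rotation as Ro, Slerp
def tgt(xyz,yaw,tilt): # yaw deg of tool x (backward of push); tilt deg: tips lead
    return np.array(xyz,float),Ro.from_euler('z',yaw,degrees=True)*Ro.from_euler('x',180,degrees=True)*Ro.from_euler('y',-tilt,degrees=True)
def plan(xyz,yaw,tilt,n,op,start=None):
    s=sense(); p0,R0=(s["eef_pos"],Ro.from_euler('xyz',s["tcp_rot"])) if start is None else start
    p1,R1=tgt(xyz,yaw,tilt); sl=Slerp([0,1],Ro.concatenate([R0,R1])); rows=[]; 
    for i in range(n):
        a,b=sl(i/n),sl((i+1)/n); d=a.inv().apply((p1-p0)/n); w=(a.inv()*b).as_rotvec(degrees=True)
        rows.append([op,[float(x) for x in d.round(1)],[float(x) for x in w.round(2)]])
    print(rows); return p1,R1
E
python3 - <<'E'
from h import *
a=plan((440,180,200),85,35,14,0); plan((490,70,40),85,35,8,0,a)
E
```

```text
[[0, [-24.1, -20.7, 2.2], [1.58, -2.15, 5.0]], [0, [-25.7, -18.4, 3.7], [1.58, -2.15, 5.0]], [0, [-27.0, -16.0, 5.2], [1.58, -2.15, 5.0]], [0, [-28.1, -13.4, 6.6], [1.58, -2.15, 5.0]], [0, [-28.8, -10.8, 8.0], [1.58, -2.15, 5.0]], [0, [-29.3, -8.0, 9.4], [1.58, -2.15, 5.0]], [0, [-29.5, -5.1, 10.7], [1.58, -2.15, 5.0]], [0, [-29.4, -2.2, 11.9], [1.58, -2.15, 5.0]], [0, [-29.0, 0.6, 13.0], [1.58, -2.15, 5.0]], [0, [-28.3, 3.5, 14.0], [1.58, -2.15, 5.0]], [0, [-27.4, 6.4, 14.9], [1.58, -2.15, 5.0]], [0, [-26.1, 9.1, 15.7], [1.58, -2.15, 5.0]], [0, [-24.6, 11.8, 16.4], [1.58, -2.15, 5.0]], [0, [-22.8, 14.3, 16.9], [1.58, -2.15, 5.0]]]
[[0, [0.7, 7.4, 23.9], [0.0, 0.0, 0.0]], [0, [0.7, 7.4, 23.9], [0.0, 0.0, 0.0]], [0, [0.7, 7.4, 23.9], [0.0, 0.0, 0.0]], [0, [0.7, 7.4, 23.9], [0.0, 0.0, 0.0]], [0, [0.7, 7.4, 23.9], [0.0, 0.0, 0.0]], [0, [0.7, 7.4, 23.9], [0.0, 0.0, 0.0]], [0, [0.7, 7.4, 23.9], [0.0, 0.0, 0.0]], [0, [0.7, 7.4, 23.9], [0.0, 0.0, 0.0]]]
```

servo_tool(
  rows=[
    [0, [-24, -21, 2], [1.6, -2.15, 5]],
    [0, [-26, -18, 4], [1.6, -2.15, 5]],
    [0, [-27, -16, 5], [1.6, -2.15, 5]],
    [0, [-28, -13, 7], [1.6, -2.15, 5]],
    [0, [-29, -11, 8], [1.6, -2.15, 5]],
    [0, [-29, -8, 9], [1.6, -2.15, 5]],
    [0, [-29.5, -5, 11], [1.6, -2.15, 5]],
  ],
  force=20,
)

```text
clock: 2.92
eef_pos: [340.9, 378.0, 215.6]
tcp_rot: [-3.034, 0.305, 2.144]
contact_force: [0.9, 1.1, -0.6]
opening: 0.001
```

servo_tool(
  rows=[
    [0, [-29, -2, 12], [1.6, -2.15, 5]],
    [0, [-29, 1, 13], [1.6, -2.15, 5]],
    [0, [-28, 3.5, 14], [1.6, -2.15, 5]],
    [0, [-27, 6.4, 15], [1.6, -2.15, 5]],
    [0, [-26, 9, 16], [1.6, -2.15, 5]],
    [0, [-25, 12, 16], [1.6, -2.15, 5]],
    [0, [-23, 14, 17], [1.6, -2.15, 5]],
  ],
)

```text
clock: 3.8
eef_pos: [440.5, 180.3, 199.5]
tcp_rot: [-3.138, 0.614, 1.481]
contact_force: [0.3, -0.1, 0.1]
opening: -0.003
```

Pose is reachable and accurate. Descend near the bottle for the camera check.

servo_tool(
  rows=[
    [0, [1, 7.4, 24], [0, 0, 0]],
    [0, [1, 7.4, 24], [0, 0, 0]],
    [0, [1, 7.4, 24], [0, 0, 0]],
    [0, [1, 7.4, 24], [0, 0, 0]],
    [0, [1, 7.4, 24], [0, 0, 0]],
    [0, [1, 7.4, 24], [0, 0, 0]],
    [0, [0, 7.4, 24], [0, 0, 0]],
    [0, [0, 7.4, 24], [0, 0, 0]],
  ],
)

```text
clock: 4.8
eef_pos: [489.2, 70.4, 38.1]
tcp_rot: [-3.136, 0.613, 1.485]
contact_force: [0.0, 0.7, 0.5]
opening: -0.0
```

```bash
python3 - <<'E'
from h import *
p=sense()["eef_pos"]; print(p); out=[]
for c in("scene","top"):
    im=grab_frame(c); u=proj(c,p); print(c,u.round(1)); x,y=int(u[0])-40,int(u[1])-50
    a=cv2.resize(im[y:y+100,x:x+80],(400,500),interpolation=cv2.INTER_NEAREST)
    cv2.drawMarker(a,tuple(int(round(k)) for k in (np.array(u)+.5-(x,y))*5),(255,0,255),0,14,1); out.append(a)
cv2.imwrite("pics/tip.png",np.hstack(out))
E
```

```text
[489.24650005  70.37363353  38.09702245]
scene [294.6 272.7]
top [343.5 260.4]
```

View pics/tip.png

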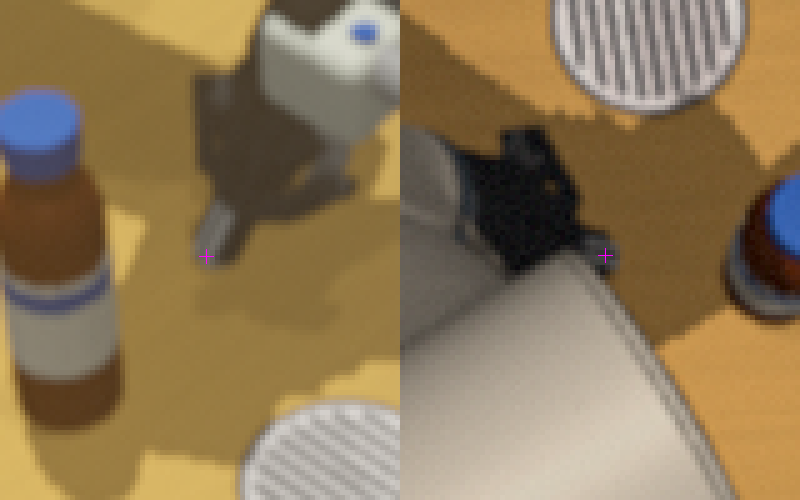

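Scene crop: the shut tip is at about (213,262) against a marker at (206,257), so 1–1.5 px off. Top crop: the marker (605,256) sits on the tip (603,256). I trust the top camera, whose bottle fits are good. Next: the mat and grid in the top view.

```bash
cat >> h.py <<'E'
def polysil(c,P,S=8):
    im=np.zeros((480*S,640*S),np.uint8); q=np.array([(proj(c,(x,y,0))+.5)*S for x,y in P]); cv2.fillConvexPoly(im,q.round().astype(np.int32),255); return cv2.resize(im,(640,480),interpolation=cv2.INTER_AREA)/255.
E
python3 - <<'E'
from h import *
for c,st in(("top",(557,-358)),("scene",(566,-357))):
    im=grab_frame(c); hsv=cv2.cvtColor(im,cv2.COLOR_BGR2HSV).astype(int)
    ok=cv2.dilate((sil(c,st,FULL)>0).astype(np.uint8),np.ones((5,5)))==0
    m=((hsv[...,0]>90)&(hsv[...,0]<130)&(hsv[...,1]>80))|(hsv[...,1]<70)
    roi=polysil(c,[(350,-500),(350,-235),(635,-235),(635,-500)])>0; w=roi&ok
    def rect(v):
        a=np.deg2rad(v[2]); ex=np.array([np.cos(a),np.sin(a)]); ey=np.array([-ex[1],ex[0]])
        return [np.array(v[:2])+sx*105*ex+sy*90*ey for sx,sy in((1,1),(1,-1),(-1,-1),(-1,1))]
    f=lambda v: np.abs(polysil(c,rect(v))-m)[w].sum()
    r=minimize(f,(485,-355,-10),method="Nelder-Mead",options=dict(initial_simplex=[(485,-355,-10),(500,-355,-10),(485,-340,-10),(485,-355,0)],xatol=.2)); print(c,"mat",r.x.round(1),r.fun,m[w].sum())
    g=hsv[...,1]<100; G=(636,28) if c=="top" else (643,28)
    w2=polysil(c,[(G[0]+75*np.cos(t),G[1]+75*np.sin(t)) for t in A])>0
    if c=="top": w2[:195]=False  # head overlaps above
    g=cv2.morphologyEx(g.astype(np.uint8),cv2.MORPH_CLOSE,np.ones((5,5)))
    f=lambda v: np.abs(polysil(c,[(v[0]+60*np.cos(t),v[1]+60*np.sin(t)) for t in A])-g)[w2].sum()
    r=minimize(f,G,method="Nelder-Mead",options=dict(initial_simplex=[G,np.add(G,(12,0)),np.add(G,(0,12))],xatol=.2)); print(c,"grid",r.x.round(1),r.fun,g[w2].sum())
E
```

```text
top mat [ 495.  -356.3  -10.7] 82.80392156862746 3410
top grid [637.1  31.9] 48.11764705882353 1223
scene mat [ 499.4 -358.   -10.7] 104.43529411764706 3160
scene grid [642.1  29.9] 34.062745098039215 1184
```

```bash
sed -i 's/q\[:,2:\]\*S)/q[:,2:]*S+S\/2)/' h.py
python3 - <<'E'
from h import *
a=plan((482,25,10),87,35,4,40)
E
```

```text
[[40, [-5.3, -0.6, 12.5], [-0.37, 0.03, -0.4]], [40, [-5.3, -0.7, 12.5], [-0.37, 0.03, -0.4]], [40, [-5.3, -0.9, 12.5], [-0.37, 0.03, -0.4]], [40, [-5.3, -1.0, 12.5], [-0.37, 0.03, -0.4]]]
```

servo_tool(
  rows=[
    [40, [-5.3, -0.7, 12.5], [-0.35, 0, -0.4]],
    [40, [-5.3, -0.7, 12.5], [-0.35, 0, -0.4]],
    [40, [-5.3, -0.9, 12.5], [-0.35, 0, -0.4]],
    [40, [-5.3, -0.9, 12.5], [-0.35, 0, -0.4]],
    [40, [0, 0, 0], [0, 0, 0]],
  ],
)

```text
clock: 5.62
eef_pos: [481.2, 23.8, 9.6]
tcp_rot: [-3.139, 0.614, 1.519]
contact_force: [-0.3, 0.8, 0.6]
opening: 0.471
```

```bash
python3 - <<'E'
from h import *
p=sense()["eef_pos"]; print(p,sense()["opening"]); out=[]
bottle("full_bottle",(478,-32),FULL)
for c in("scene","top"):
    im=grab_frame(c); u=proj(c,p-[0,25,0]); x,y=int(u[0])-40,int(u[1])-50
    a=cv2.resize(im[y:y+100,x:x+80],(400,500),interpolation=cv2.INTER_NEAREST)
    cv2.drawMarker(a,tuple(int(round(k)) for k in (proj(c,p)+.5-(x,y))*5),(255,0,255),0,14,1); out.append(a)
cv2.imwrite("pics/pre.png",np.hstack(out))
E
```

```text
[481.15643925  23.75195466   9.55881455] 0.4707072823039407
full_bottle scene [484.2 -33.3] 0.06
full_bottle top [474.6 -28.6] 0.13
full_bottle both [479.4 -31. ] 0.249
```

View pics/pre.png

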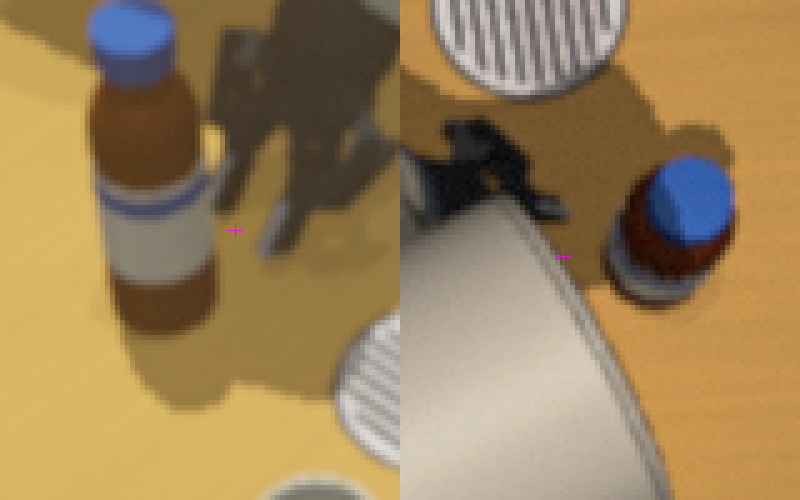

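The fingers straddle the bottle's axis. I start the push slowly.

servo_tool(
  rows=[
    [40, [-6.6, 0, 4.6], [0, 0, 0]],
    [40, [-6.6, 0, 4.6], [0, 0, 0]],
    [40, [-3.3, 0, 2.3], [0, 0, 0]],
    [40, [-3.3, 0, 2.3], [0, 0, 0]],
    [40, [-4.9, 0, 3.4], [0, 0, 0]],
    [40, [-6.6, 0, 4.6], [0, 0, 0]],
    [40, [-8.2, 0, 5.7], [0, 0, 0]],
    [40, [-8.2, 0, 5.7], [0, 0, 0]],
  ],
)

```text
clock: 6.92
eef_pos: [479.2, -33.4, 10.2]
tcp_rot: [-3.141, 0.613, 1.519]
contact_force: [0.9, 4.3, -1.8]
opening: 0.466
```

```bash
python3 - <<'E'
from h import *
p=sense()["eef_pos"]; print(p,sense()["contact_force"])
bottle("full_bottle",(477,-62),FULL)
E
```

```text
[479.20995946 -33.44111993  10.23759003] [ 0.92515265  4.31490377 -1.82454269]
full_bottle scene [481.4 -63. ] 0.046
full_bottle top [475.3 -62.7] 0.245
full_bottle both [477. -62.] 0.365
```

servo_tool(
  rows=[
    [40, [-9.8, 0, 6.9], [0, 0, 0]],
    [40, [-9.8, 0, 6.9], [0, 0, 0]],
    [40, [-9.8, 0, 6.9], [0, 0, 0]],
    [40, [-9.8, 0, 6.9], [0, 0, 0]],
    [40, [-9.8, 0, 6.9], [0, 0, 0]],
    [40, [-9.8, 0, 6.9], [0, 0, 0]],
    [40, [-9.8, 0, 6.9], [0, 0, 0]],
    [40, [-9.8, 0, 6.9], [0, 0, 0]],
  ],
)

```text
clock: 8.12
eef_pos: [473.9, -129.7, 10.3]
tcp_rot: [-3.141, 0.613, 1.519]
contact_force: [0.9, 4.4, -1.1]
opening: 0.468
```

servo_tool(
  rows=[
    [40, [-9.8, 0, 6.9], [0, 0, 0]],
    [40, [-9.8, 0, 6.9], [0, 0, 0]],
    [40, [-9.8, 0, 6.9], [0, 0, 0]],
    [40, [-9.8, 0, 6.9], [0, 0, 0]],
    [40, [-9.8, 0, 6.9], [0, 0, 0]],
    [40, [-9.8, 0, 6.9], [0, 0, 0]],
    [40, [-9.8, 0, 6.9], [0, 0, 0]],
    [40, [-9.8, 0, 6.9], [0, 0, 0]],
  ],
)

```text
clock: 9.12
eef_pos: [468.9, -225.4, 10.3]
tcp_rot: [-3.141, 0.613, 1.519]
contact_force: [-0.3, 5.2, 0.1]
opening: 0.47
```

```bash
python3 - <<'E'
from h import *
p=sense()["eef_pos"]; print(p,sense()["contact_force"])
bottle("full_bottle",(469,-255),FULL)
E
```

```text
[ 468.925447   -225.42790194   10.28364376] [-0.32930816  5.22595631  0.10335392]
full_bottle scene [ 471.  -254.5] 0.076
full_bottle top [ 467.7 -254. ] 1.394
full_bottle both [ 469.5 -255.5] 1.492
```

servo_tool(
  rows=[
    [40, [-9.8, 0, 6.9], [0, 0, 0]],
    [40, [-9.8, 0, 6.9], [0, 0, 0]],
    [40, [-9.8, 0, 6.9], [0, 0, 0]],
    [40, [-9.8, 0, 6.9], [0, 0, 0]],
    [40, [-9.8, 0, 6.9], [0, 0, 0]],
    [40, [-9.8, 0, 6.9], [0, 0, 0]],
    [40, [-9.8, 0, 6.9], [0, 0, 0]],
    [40, [-6.6, 0, 4.6], [0, 0, 0]],
  ],
)

```text
clock: 10.32
eef_pos: [464.0, -317.3, 10.3]
tcp_rot: [-3.141, 0.613, 1.519]
contact_force: [0.6, 4.0, -1.6]
opening: 0.472
```

servo_tool(
  rows=[
    [40, [-3.3, 0, 2.3], [0, 0, 0]],
    [40, [0, 0, 0], [0, 0, 0]],
    [40, [4, 0, -2.8], [0, 0, 0]],
    [40, [12, 0, -8.4], [0, 0, 0]],
    [40, [24, 0, -16.8], [0, 0, 0]],
    [40, [30, 0, -25], [0, 0, 0]],
    [40, [20, 0, -40], [0, 0, 0]],
    [40, [10, 0, -50], [0, 0, 0]],
  ],
)

```text
clock: 11.32
eef_pos: [471.7, -154.3, 69.6]
tcp_rot: [-3.138, 0.613, 1.522]
contact_force: [0.8, -0.6, 0.6]
opening: 0.468
```

```bash
python3 - <<'E'
from h import *
print(sense()["eef_pos"])
p=bottle("full_bottle",(463,-351),FULL); bottle("stored_bottle",(560,-357),FULL); bottle("empty_bottle",(575,290),EMPTY)
a=np.deg2rad(-10.7)
for q in (p,(463,-351)):
    d=np.array(q)-(497,-357); print("mat xy",d@[np.cos(a),np.sin(a)],d@[-np.sin(a),np.cos(a)])
o=[grab_frame("scene")[300:440,90:250],grab_frame("top")[180:320,430:590]]
cv2.imwrite("pics/mat.png",cv2.resize(np.hstack(o),(800,350),interpolation=cv2.INTER_CUBIC))
E
```

```text
[ 471.72324346 -154.25835162   69.63244747]
full_bottle scene [ 462.7 -349.8] 0.562
full_bottle top [ 459.8 -348.1] 0.124
full_bottle both [ 459.8 -348.8] 0.694
stored_bottle scene [ 564.9 -357.7] 0.036
stored_bottle top [ 559.5 -356.9] 0.043
stored_bottle both [ 560.2 -356.8] 0.129
empty_bottle scene [582. 287.] 0.326
empty_bottle top [573.9 288.4] 0.09
empty_bottle both [577.2 290.3] 0.493
mat xy -38.07566227758421 1.1506268393141648
mat xy -34.52283477479638 -0.4169881438479326
```

View pics/mat.png

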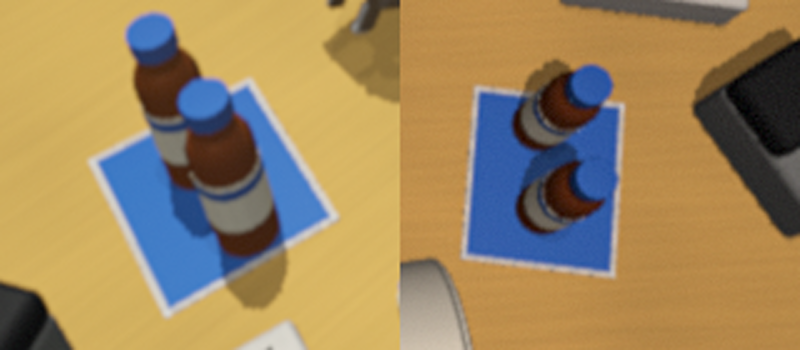

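In both views the full bottle stands upright and fully inside the white border, with a gap to the stored one. Measured mat-frame position is about (-36, 1) mm. Now the empty bottle: go over the free bench side and around behind it.

```bash
python3 - <<'E'
from h import *
a=plan((440,0,230),92,35,5,40); a=plan((420,330,230),103.7,35,7,40,a); a=plan((555,380,120),103.7,35,5,40,a); plan((555,380,10),103.7,35,3,40,a)
E
```

```text
[[40, [6.9, -8.2, -44.1], [-0.59, 0.03, -0.82]], [40, [7.0, -7.6, -44.2], [-0.59, 0.03, -0.82]], [40, [7.1, -7.1, -44.3], [-0.59, 0.03, -0.82]], [40, [7.3, -6.5, -44.3], [-0.59, 0.03, -0.82]], [40, [7.4, -5.9, -44.4], [-0.59, 0.03, -0.82]]]
[[40, [38.7, -1.2, -27.1], [-0.96, 0.0, -1.37]], [40, [38.7, 0.2, -27.1], [-0.96, 0.0, -1.37]], [40, [38.7, 1.5, -27.1], [-0.96, 0.0, -1.37]], [40, [38.6, 2.9, -27.0], [-0.96, -0.0, -1.37]], [40, [38.5, 4.3, -27.0], [-0.96, 0.0, -1.37]], [40, [38.4, 5.7, -26.9], [-0.96, -0.0, -1.37]], [40, [38.3, 7.0, -26.8], [-0.96, 0.0, -1.37]]]
[[40, [15.3, 28.6, 16.1], [0.0, 0.0, 0.0]], [40, [15.3, 28.6, 16.1], [0.0, 0.0, 0.0]], [40, [15.3, 28.6, 16.1], [0.0, 0.0, 0.0]], [40, [15.3, 28.6, 16.1], [0.0, 0.0, 0.0]], [40, [15.3, 28.6, 16.1], [0.0, 0.0, 0.0]]]
[[40, [21.0, -0.0, 30.0], [0.0, 0.0, 0.0]], [40, [21.0, -0.0, 30.0], [0.0, 0.0, 0.0]], [40, [21.0, -0.0, 30.0], [0.0, 0.0, 0.0]]]
```

servo_tool(
  rows=[
    [40, [7, -8, -44], [-0.6, 0, -0.8]],
    [40, [7, -7.6, -44], [-0.6, 0, -0.8]],
    [40, [7, -7, -44], [-0.6, 0, -0.8]],
    [40, [7.3, -6.5, -44], [-0.6, 0, -0.8]],
    [40, [7.4, -6, -44], [-0.6, 0, -0.8]],
  ],
)

```text
clock: 12.65
eef_pos: [439.7, 0.6, 230.1]
tcp_rot: [3.139, 0.613, 1.605]
contact_force: [0.7, 0.4, -1.4]
opening: 0.464
```

servo_tool(
  rows=[
    [40, [38.7, -1, -27], [-1, 0, -1.4]],
    [40, [38.7, 0, -27], [-1, 0, -1.4]],
    [40, [38.7, 1.5, -27], [-1, 0, -1.4]],
    [40, [38.6, 3, -27], [-1, 0, -1.4]],
    [40, [38.5, 4, -27], [-1, 0, -1.4]],
    [40, [38.4, 6, -27], [-1, 0, -1.4]],
    [40, [38.3, 7, -27], [-1, 0, -1.4]],
  ],
)

```text
clock: 13.52
eef_pos: [419.2, 331.2, 228.2]
tcp_rot: [3.138, 0.614, 1.814]
contact_force: [0.5, 0.3, -0.8]
opening: 0.469
```

```bash
python3 - <<'E'
from h import *
print(sense()["eef_pos"],sense()["tcp_rot"])
a=plan((550,382,120),103.7,35,5,40); plan((552,380,10),103.7,35,3,40,a)
E
```

```text
[419.16599434 331.15729236 228.15077187] [3.13757801 0.61407573 1.81443023]
[[40, [15.4, 27.8, 15.7], [0.08, 0.04, 0.04]], [40, [15.4, 27.8, 15.7], [0.08, 0.04, 0.04]], [40, [15.4, 27.8, 15.7], [0.08, 0.04, 0.04]], [40, [15.4, 27.8, 15.7], [0.08, 0.04, 0.04]], [40, [15.4, 27.8, 15.6], [0.08, 0.04, 0.04]]]
[[40, [20.4, 0.5, 30.5], [0.0, 0.0, 0.0]], [40, [20.4, 0.5, 30.5], [0.0, 0.0, 0.0]], [40, [20.4, 0.5, 30.5], [0.0, 0.0, 0.0]]]
```

servo_tool(
  rows=[
    [40, [15.4, 27.8, 15.7], [0, 0, 0]],
    [40, [15.4, 27.8, 15.7], [0, 0, 0]],
    [40, [15.4, 27.8, 15.7], [0, 0, 0]],
    [40, [15.4, 27.8, 15.7], [0, 0, 0]],
    [40, [15.4, 27.8, 15.7], [0, 0, 0]],
  ],
)

```text
clock: 14.15
eef_pos: [551.1, 380.9, 119.2]
tcp_rot: [3.138, 0.614, 1.814]
contact_force: [-0.6, 0.1, -0.5]
opening: 0.465
```

servo_tool(
  rows=[
    [40, [20.4, 0.5, 30.5], [0, 0, 0]],
    [40, [20.4, 0.5, 30.5], [0, 0, 0]],
    [40, [20.4, 0.5, 30], [0, 0, 0]],
    [40, [0, 0, 0], [0, 0, 0]],
  ],
)

```text
clock: 14.65
eef_pos: [551.2, 377.1, 7.7]
tcp_rot: [-3.14, 0.617, 1.816]
contact_force: [-0.5, 0.0, 0.2]
opening: 0.469
```

```bash
python3 - <<'E'
from h import *
p=sense()["eef_pos"]; print(p,np.rad2deg(sense()["tcp_rot"]))
e=bottle("empty_bottle",(576,289),EMPTY)
out=[]
for c in("scene","top"):
    im=grab_frame(c); u=proj(c,(p+[576,289,100])/2); x,y=int(u[0])-50,int(u[1])-50
    a=cv2.resize(im[y:y+100,x:x+80],(400,500),interpolation=cv2.INTER_NEAREST)
    for q in (p,(576,289,205)): cv2.drawMarker(a,tuple(int(round(k)) for k in (proj(c,q)+.5-(x,y))*5),(255,0,255),0,14,1)
    out.append(a)
cv2.imwrite("pics/pre2.png",np.hstack(out))
E
```

```text
[551.1700091  377.07333867   7.73693215] [-179.89034469   35.3438762   104.07628409]
empty_bottle scene [580.9 287.3] 0.341
empty_bottle top [576.  289.7] 0.116
empty_bottle both [578.1 290.3] 0.477
```

View pics/pre2.png

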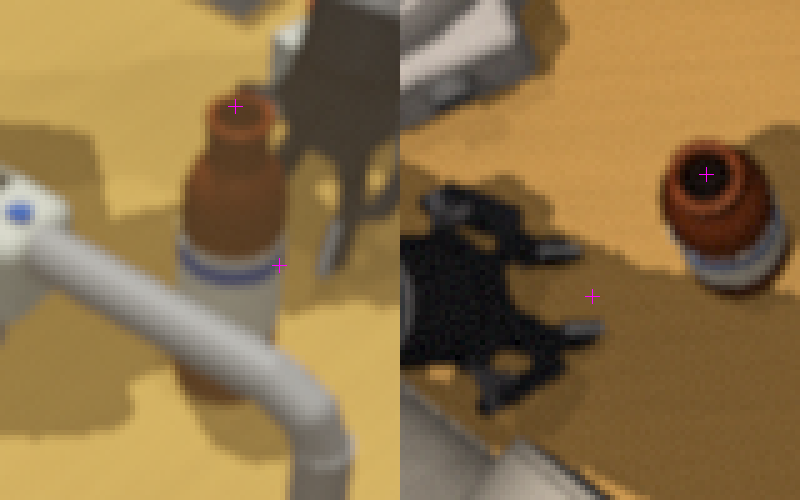

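The marker sits on the open mouth in the top view (706,173) and within about 1 px of it in the scene view. The fingers are open towards the bottle. Push line: from TCP (551,377) to about (632,60) along tool −x.

servo_tool(
  rows=[
    [40, [-11, 0, 5.3], [0, 0, 0]],
    [40, [-9.8, 0, 6.9], [0, 0, 0]],
    [40, [-9.8, 0, 6.9], [0, 0, 0]],
    [40, [-6.6, 0, 4.6], [0, 0, 0]],
    [40, [-4.1, 0, 2.9], [0, 0, 0]],
    [40, [-4.1, 0, 2.9], [0, 0, 0]],
    [40, [-4.9, 0, 3.4], [0, 0, 0]],
    [40, [-6.6, 0, 4.6], [0, 0, 0]],
  ],
)

```text
clock: 15.95
eef_pos: [569.4, 313.0, 12.7]
tcp_rot: [3.137, 0.613, 1.814]
contact_force: [-0.5, 2.3, -0.8]
opening: 0.466
```

servo_tool(
  rows=[
    [40, [-8.2, 0, 5.8], [0, 0, 0]],
    [40, [-8.2, 0, 5.8], [0, 0, 0]],
    [40, [-8.2, 0, 5.8], [0, 0, 0]],
    [40, [-8.2, 0, 5.8], [0, 0, 0]],
    [40, [-8.2, 0, 5.8], [0, 0, 0]],
    [40, [-8.2, 0, 5.8], [0, 0, 0]],
    [40, [-8.2, 0, 5.8], [0, 0, 0]],
    [40, [-8.2, 0, 5.8], [0, 0, 0]],
  ],
)

```text
clock: 16.95
eef_pos: [588.9, 234.4, 12.6]
tcp_rot: [3.137, 0.614, 1.813]
contact_force: [-0.8, 1.0, -0.1]
opening: 0.473
```

```bash
python3 - <<'E'
from h import *
s=sense();p=s["eef_pos"]; a=s["tcp_rot"][2]; print(p,np.rad2deg(s["tcp_rot"]))
g=p[:2]-29.5*np.array([np.cos(a),np.sin(a)]); print("expect",g); bottle("empty_bottle",g,EMPTY)
E
```

```text
[588.86660143 234.36776168  12.6415373 ] [179.75603387  35.16489594 103.90532534]
expect [595.95599023 205.73228427]
empty_bottle scene [600.8 204.3] 0.347
empty_bottle top [593.8 204.8] 0.062
empty_bottle both [597.6 205.5] 0.506
```

servo_tool(
  rows=[
    [40, [-9.8, 0, 6.9], [0, 0, 0]],
    [40, [-9.8, 0, 6.9], [0, 0, 0]],
    [40, [-9.8, 0, 6.9], [0, 0, 0]],
    [40, [-9.8, 0, 6.9], [0, 0, 0]],
    [40, [-9.8, 0, 6.9], [0, 0, 0]],
    [40, [-9.8, 0, 6.9], [0, 0, 0]],
    [40, [-9.8, 0, 6.9], [0, 0, 0]],
    [40, [-9.8, 0, 6.9], [0, 0, 0]],
  ],
)

```text
clock: 18.15
eef_pos: [612.1, 141.2, 12.6]
tcp_rot: [3.137, 0.614, 1.813]
contact_force: [-0.1, 1.9, -1.3]
opening: 0.471
```

servo_tool(
  rows=[
    [40, [-8.2, 0, 5.8], [0, 0, 0]],
    [40, [-8.2, 0, 5.8], [0, 0, 0]],
    [40, [-8.2, 0, 5.8], [0, 0, 0]],
    [40, [-8.2, 0, 5.8], [0, 0, 0]],
    [40, [-6.6, 0, 4.6], [0, 0, 0]],
    [40, [-6.6, 0, 4.6], [0, 0, 0]],
    [40, [-4.1, 0, 2.9], [0, 0, 0]],
    [40, [0, 0, 0], [0, 0, 0]],
  ],
)

```text
clock: 19.15
eef_pos: [626.9, 82.1, 12.7]
tcp_rot: [3.138, 0.614, 1.813]
contact_force: [0.0, -0.4, -0.5]
opening: 0.471
```

```bash
python3 - <<'E'
from h import *
s=sense();p=s["eef_pos"]; a=s["tcp_rot"][2]; print(p,np.rad2deg(s["tcp_rot"]),s["contact_force"])
g=p[:2]-29.5*np.array([np.cos(a),np.sin(a)]); print("expect",g); b=bottle("empty_bottle",g,EMPTY)
out=[]
for c in("scene","top"):
    im=grab_frame(c); u=proj(c,(638,31,150)); x,y=int(u[0])-40,int(u[1])-50
    k=cv2.resize(im[y:y+100,x:x+80],(400,500),interpolation=cv2.INTER_CUBIC)
    for q,col in (((*g,205),(255,0,255)),((638.5,31.3,250),(0,255,0)),((638.5,31.3,0),(0,255,255))): cv2.drawMarker(k,tuple(int(round(j)) for j in (proj(c,q)+.5-(x,y))*5),col,0,12,1)
    out.append(k)
cv2.imwrite("pics/fin.png",np.hstack(out))
E
```

```text
[626.86567201  82.05814649  12.7250461 ] [179.76774255  35.18387647 103.88901696] [ 0.02985895 -0.36371951 -0.53805812]
expect [633.94690987  53.42065235]
empty_bottle scene [637.4  52.8] 0.07
empty_bottle top [631.9  54. ] 0.127
empty_bottle both [634.5  53.8] 0.243
```

View pics/fin.png

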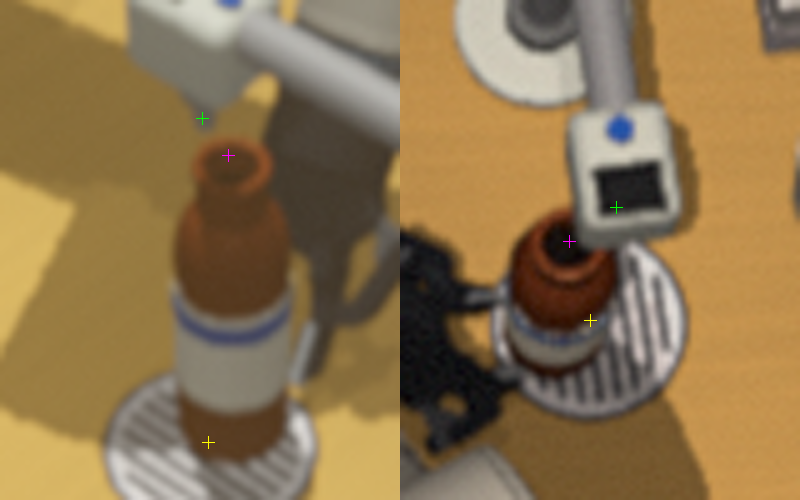

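The scene view shows the outlet tip at about (207,127) and the mouth centre at about (235,163). Both are offset from their markers by the same 1–2 px, so the relative estimate holds. Push the remaining 22 mm.

servo_tool(
  rows=[
    [40, [-4.1, -0.2, 2.9], [0, 0, 0]],
    [40, [-4.9, -0.3, 3.5], [0, 0, 0]],
    [40, [-4.1, -0.3, 2.9], [0, 0, 0]],
    [40, [-2.5, 0, 1.7], [0, 0, 0]],
    [40, [-1.6, 0, 1.2], [0, 0, 0]],
    [40, [-0.8, 0, 0.6], [0, 0, 0]],
    [40, [0, 0, 0], [0, 0, 0]],
    [40, [0, 0, 0], [0, 0, 0]],
  ],
)

```text
clock: 20.45
eef_pos: [631.4, 60.8, 12.6]
tcp_rot: [3.138, 0.614, 1.814]
contact_force: [-0.0, 0.3, 0.0]
opening: 0.466
```

```bash
python3 - <<'E'
from h import *
s=sense();p=s["eef_pos"]; a=s["tcp_rot"][2]; print(p,s["contact_force"])
g=p[:2]-29.5*np.array([np.cos(a),np.sin(a)]); print("expect",g); b=bottle("empty_bottle",g,EMPTY)
c="scene"; im=grab_frame(c); u=proj(c,(638,31,200)); x,y=int(u[0])-30,int(u[1])-25
k=cv2.resize(im[y:y+75,x:x+60],(640,800)[::1] and (480,600),interpolation=cv2.INTER_CUBIC)
for q,col in (((*g,205),(255,0,255)),((638.5,31.3,250),(0,255,0))):
    w=(proj(c,q)+.5-(x,y))*8; print(w.round()); cv2.drawMarker(k,tuple(int(round(j)) for j in w),col,0,12,1)
cv2.imwrite("pics/fin2.png",k)
E
```

```text
[631.40084772  60.84408743  12.55472466] [-0.00201384  0.30107601  0.00038527]
expect [638.49319666  32.20934304]
empty_bottle top [634.5  34. ] 0.309
empty_bottle both [634.5  34. ] 0.309
[255. 195.]
[252.  93.]
```

View pics/fin2.png

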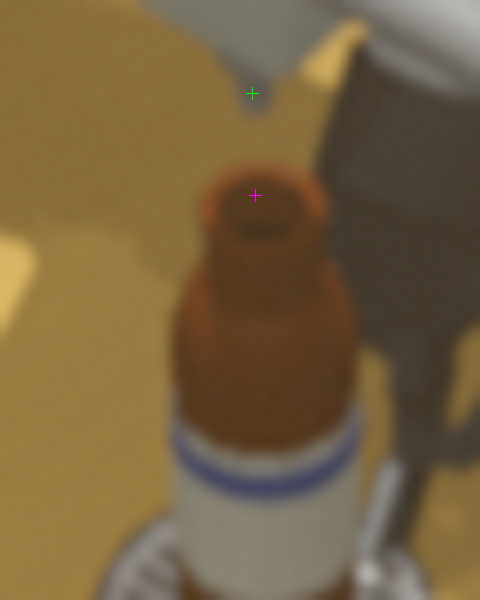

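Outlet tip at about (259,110), mouth centre at about (266,205). Their offset matches the prediction within about 1 px (≈3 mm). Back off straight and check again with a clear view.

servo_tool(
  rows=[
    [40, [4, 0, -2.8], [0, 0, 0]],
    [40, [8, 0, -5.6], [0, 0, 0]],
    [40, [20, 0, -14], [0, 0, 0]],
    [40, [36, 0, -25], [0, 0, 0]],
    [40, [40, 0, -28], [0, 0, 0]],
    [40, [30, 0, -40], [0, 0, 0]],
    [40, [10, 0, -50], [0, 0, 0]],
    [40, [0, 0, 0], [0, 0, 0]],
  ],
)

```text
clock: 21.7
eef_pos: [579.1, 276.2, 64.9]
tcp_rot: [3.131, 0.611, 1.814]
contact_force: [0.6, 0.2, 0.3]
opening: 0.467
```

```bash
python3 - <<'E'
from h import *
print(sense()["eef_pos"],sense()["contact_force"])
bottle("empty_bottle",(638,32),EMPTY); bottle("full_bottle",(461,-350),FULL); bottle("stored_bottle",(560,-357),FULL)
out=[]
for c in("scene","top"):
    im=grab_frame(c); u=proj(c,(638,31,150)); x,y=int(u[0])-40,int(u[1])-50
    k=cv2.resize(im[y:y+100,x:x+80],(400,500),interpolation=cv2.INTER_CUBIC)
    for q,col in (((638.5,32.2,205),(255,0,255)),((638.5,31.3,250),(0,255,0)),((638.5,31.3,0),(0,255,255))): cv2.drawMarker(k,tuple(int(round(j)) for j in (proj(c,q)+.5-(x,y))*5),col,0,10,1)
    out.append(k)
cv2.imwrite("pics/fin3.png",np.hstack(out))
E
```

```text
[579.10966087 276.19087832  64.87650045] [0.62679778 0.22479451 0.26352556]
empty_bottle scene [642.3  31.7] 0.049
empty_bottle top [634.5  34. ] 0.319
empty_bottle both [638.8  33.5] 0.427
full_bottle scene [ 466.1 -350.7] 0.554
full_bottle top [ 460.7 -349.5] 0.058
full_bottle both [ 459.9 -349.3] 0.624
stored_bottle top [ 560.4 -356.8] 0.038
stored_bottle both [ 560.4 -356.8] 0.038
```

View pics/fin3.png

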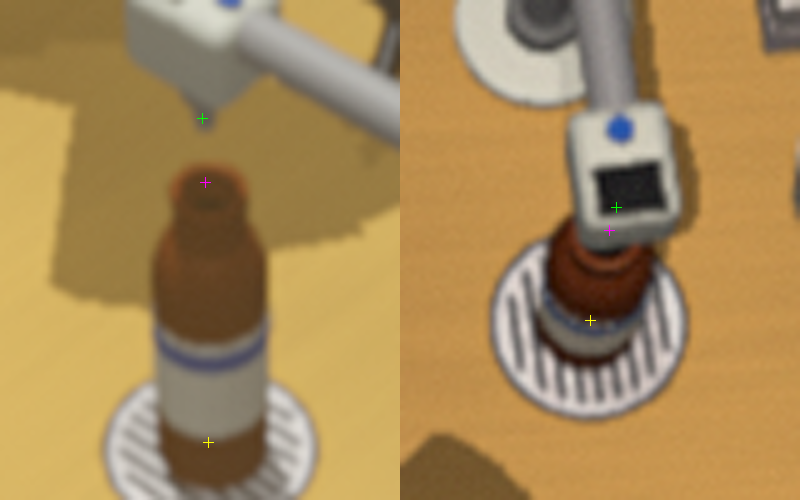

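Both views show the empty bottle upright and centred on the grid. In the scene camera its fitted position (642.3, 31.7) is within 2 mm of the grid centre fitted in that camera (642.1, 29.9). The gripper is clear.

```bash
python3 -c "
from rig import *
print(sign_off())"
```

```text
the job is handed in; nothing more can be done
None
```

I slid the full bottle onto the mat and the empty bottle under the spout, then handed the job in. The clock was at about 22 s of the 72 s allowed. Both bottles were pushed with the half-open fingers tilted back, touching the glass about 20–25 mm above the bench. Wrist readings between moves peaked at about 5 N.

**Last checks:**
- **Full bottle:** it stands upright inside the mat's white border, at about (−36, 1) mm in the mat frame. The limits are ±74 and ±61 mm.
- **Empty bottle:** it stands upright with its mouth about 2 mm from the point below the outlet, against a limit of 12 mm. The close-up of outlet and mouth agrees to about 3 mm.
- **Stored bottle:** measured within 1 mm of where it started.
- **Gripper:** backed off and touching nothing.

**Disagreements and gaps:**
- The scene and top cameras disagreed steadily by about 5 mm in x. I compared positions within one camera, or averaged the two.
- Some bottle fits were poor because the view was partly blocked: the empty bottle from the top camera (under the dispenser head) and the full bottle from the scene camera. I relied on the other camera for those.
- I did not re-measure the droppers, spare cap, beaker or tube rack at the end; the planned paths kept well clear of them.

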